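# Put the printing blocks away in the drying box

## Robot

A 6-joint arm with a two-finger parallel gripper is mounted at the origin on the work surface. World frame = base frame: x ahead of the robot, y to its left, z up, the work surface at z = 0. Lengths are in m, angles in rad, forces in N, time in s.
With the tool pointing down it reaches from about 0.35 to 0.8 m from the base axis. Payload 7.3 kg.
Tool frame: the origin (TCP) lies between the finger pads; the fingertips stand 25 mm ahead of it and the grasp point (between the pads) lies 6 mm ahead of it (r.tip_extent is the distance from the TCP to the fingertips, in m); z points along the fingers, y is the line along which they close (so a half turn about z gives the same grasp; the last joint's range is limited). The gripper opens to 85 mm and grips with 20 to 120 N. Pads are 22 mm wide; open, the fingers measure 114 mm over their backs; the gripper's body (76 mm by 85 mm) begins 54 mm behind the grasp point. The pads swing forward as they close: fully open they stand 13 mm farther back than shut.
Start: joints at [1.186, 0.342, 1.524, -0, 1.275, -0.146], TCP at [0.124, 0.51, 0.256] pointing down, gripper open.
Joint ranges: [-2.53, 2.53], [-0.77, 2.02], [0.04, 2.7], [-1, 4.14], [0.28, 2.66], [-3.11, 3.11]. Speed limits (rad/s): [2.57, 2.57, 3.14, 3.14, 3.14, 3.14].

## Interface

Orientations are given as a unit quaternion [x, y, z, w].
In Python, from workcell import r, command_gripper, optics gives the robot as it stands. The module is installed in compiled form; this text tells all that it offers. Calls block until the motion is done:
- r.reach(position, orientation): joint-space move of the TCP to a pose.
- r.move_straight(position, orientation=None, speed=0.15, max_force=None): straight line of the TCP; orientation=None keeps the orientation; speed is the mean speed in m/s. With max_force (N) it stops when the force on the tool has changed by that much, and returns True; else False.
- r.movej(angles): joint-space move.
- command_gripper(opening, force=None): finger opening in m; force is the grip in N (None keeps the last); returns when the fingers have stopped.
- r.hold(seconds).
- r.solve_ik(position, orientation): joint angles nearest the present ones, or None.
- r.read_state(): the state.
- optics.get_image(name): name is "scene" or "side" or "wrist"; returns (picture, depth): 420x560x3 uint8, red, green, blue; 420x560 float32, m along the optical axis (not along the pixel's ray), 0 where there is no reading.
- optics.camera_model(name): a dict with "K" (3x3 intrinsics, pixels), "k1" (the pictures are not rectified: a ray, as slopes to the right and down, at radius r is drawn at 1 + k1 r^2 times it, then the intrinsics apply), "R" (3x3) and "t" (3): a world point X has camera coordinates R X + t; the wrist camera has in their place "tool_from_camera" (4x4, takes a point from camera to tool coordinates, whose origin is the TCP and whose axes are the flange's). Camera axes: x right, y down, z forward; pixel columns grow to the right and rows downward; lengths in m; the calibration is good to about 2 mm. A picture is of the moment at which its call begins: read the wrist's pose just before it. camera_model takes no time and is no camera call.
A pose or a line that the arm cannot do raises r.PlanningError and nothing moves.
- r.finish_job(): hands the job in; it is judged then, once.
The state is a dict: "time_s": time; "joint_positions": joint angles; "dq": joint speeds; "tau": joint torques, N m; "eef_pos": TCP position; "eef_rot": TCP orientation; "contact_force": force on the tool from outside, world axes, zero at the start; "torque": the same for the moment, N m; "grip_width": finger opening in m; "grip_force": force on a finger pad.
Only numpy, scipy, OpenCV 4.12 (cv2) and the standard library are available. Lean on these libraries where they do the work, as an engineer would, in place of code of your own. Each camera call takes 0.05 s, during which the arm holds its last target. There are 200 camera calls.

## Task

Stand every printing block upright, painted end up, fully down in a slot of its own in the pulled-out tray of the drying box, while the red-headed pin still locks the tray. Then draw the pin straight up out of its bore, park it upright in the orange side notch so that it hangs by its collar, and push the loaded tray fully home into the box. Leave the pots, brushes and other things on the table where they are.

Things in the scene. Friction and masses are not known exactly. Their poses are not given: they have to be found in the camera images.
- block0: Loose printing block, an upright steel-footed wooden block with a blue painted top: 40 mm (its x) by 50 mm (its y) by 65 mm tall; steel foot 15 mm, then 35 mm of bare wood, the upper 15 mm painted. Origin: centre of the underside, z up. Starts upright on the table; about 0.16 kg, bottom-heavy. May be absent (None).
- block1: Loose printing block, an upright steel-footed wooden block with a purple painted top: 40 mm (its x) by 50 mm (its y) by 65 mm tall; steel foot 15 mm, then 35 mm of bare wood, the upper 15 mm painted. Origin: centre of the underside, z up. Starts upright on the table; about 0.16 kg, bottom-heavy. May be absent (None).
- block2: Loose printing block, an upright steel-footed wooden block with a green painted top: 40 mm (its x) by 50 mm (its y) by 65 mm tall; steel foot 15 mm, then 35 mm of bare wood, the upper 15 mm painted. Origin: centre of the underside, z up. Starts upright on the table; about 0.16 kg, bottom-heavy. May be absent (None).
- block3: Loose printing block, an upright steel-footed wooden block with a yellow painted top: 40 mm (its x) by 50 mm (its y) by 65 mm tall; steel foot 15 mm, then 35 mm of bare wood, the upper 15 mm painted. Origin: centre of the underside, z up. Starts upright on the table; about 0.16 kg, bottom-heavy. May be absent (None).
- block4: Loose printing block, an upright steel-footed wooden block with a orange painted top: 40 mm (its x) by 50 mm (its y) by 65 mm tall; steel foot 15 mm, then 35 mm of bare wood, the upper 15 mm painted. Origin: centre of the underside, z up. Starts upright on the table; about 0.16 kg, bottom-heavy. May be absent (None).
- drybox: Fixed drying box with its runner. Origin on the table under the middle of the pulled-out tray; the tray slides in along +y. Base board 10 mm thick, x = -85..85, y = -114..361 mm. Shell, open towards -y: x = -93..93, y = 139..361, clear roof, 121 mm high (front trim 127). The orange notch bracket stands beside the board at x = -145..-85, y = 9..51 mm, 45 mm high.
- slot0 (a point): Centre of the floor of the tray slot nearest the box at -x; point axes parallel to the drying box's. Opening 44.5 mm along x, 54.5 mm along y, 28 mm deep, chamfered 3 mm; the tray's top is 28 mm above this point, the floor 17 mm above the table. A block stands in it with its 50 mm side along y, either way round. Slots are 84 mm apart in x, 68 mm in y.
- slot1 (a point): Centre of the floor of the tray slot nearest the box at +x; point axes parallel to the drying box's. Opening 44.5 mm along x, 54.5 mm along y, 28 mm deep, chamfered 3 mm; the tray's top is 28 mm above this point, the floor 17 mm above the table. A block stands in it with its 50 mm side along y, either way round. Slots are 84 mm apart in x, 68 mm in y.
- slot2 (a point): Centre of the floor of the tray slot in the middle row at -x; point axes parallel to the drying box's. Opening 44.5 mm along x, 54.5 mm along y, 28 mm deep, chamfered 3 mm; the tray's top is 28 mm above this point, the floor 17 mm above the table. A block stands in it with its 50 mm side along y, either way round. Slots are 84 mm apart in x, 68 mm in y.
- slot3 (a point): Centre of the floor of the tray slot in the middle row at +x; point axes parallel to the drying box's. Opening 44.5 mm along x, 54.5 mm along y, 28 mm deep, chamfered 3 mm; the tray's top is 28 mm above this point, the floor 17 mm above the table. A block stands in it with its 50 mm side along y, either way round. Slots are 84 mm apart in x, 68 mm in y.
- slot4 (a point): Centre of the floor of the tray slot nearest the tray's front at -x; point axes parallel to the drying box's. Opening 44.5 mm along x, 54.5 mm along y, 28 mm deep, chamfered 3 mm; the tray's top is 28 mm above this point, the floor 17 mm above the table. A block stands in it with its 50 mm side along y, either way round. Slots are 84 mm apart in x, 68 mm in y.
- slot5 (a point): Centre of the floor of the tray slot nearest the tray's front at +x; point axes parallel to the drying box's. Opening 44.5 mm along x, 54.5 mm along y, 28 mm deep, chamfered 3 mm; the tray's top is 28 mm above this point, the floor 17 mm above the table. A block stands in it with its 50 mm side along y, either way round. Slots are 84 mm apart in x, 68 mm in y.
- tray (a joint): How far the tray has been pushed in, m: 0 = pulled out (as at the start, locked by the pin), 0.248 = fully home. Moves along the drying box's +y. It takes about 2 to 5 N to slide (light friction), stays where it is left and has no spring; it can be pulled out again by its handle.
- tray_handle (a point): Middle of the tray's handle, a dark bar of 10 mm diameter, 42 mm long along the drying box's x, 41 mm above the table, its middle standing 47 mm out (towards -y) from the face of the orange front panel, which is 165 mm wide and reaches from 11 to 60 mm above the table. The panel stops just outside the box when home.
- pin: Lock pin. Origin at the tip of the shaft, z up along it. Shaft 12 mm diameter, 30 mm long; collar 28 mm diameter at 30..34 mm; red grip 22 mm diameter at 34..68 mm. 0.06 kg. At the start it stands in the bore (14 mm wide), through the steel tongue on the tray's front, its collar on the tongue; tip 4 mm above the table.
- pin_collar (a point): Centre of the underside of the pin's collar, 30 mm above the tip.
- bore_mouth (a point): Centre of the lock bore at the top of the tongue, 34 mm above the table, where the collar's underside rests while the tray is locked. Below the 6 mm tongue a fixed metal block, 36 x 34 mm and 27 mm high, holds the bore.
- notch_seat (a point): Where the centre of the collar's underside belongs when parked: on top of the orange notch plate (6 mm thick, top 45 mm above the table). The notch is 16 mm wide across y, open above, below and towards the drying box's -x; it runs from here 26 mm to its open end and 12 mm in +x to its closed end. The shaft goes in from above or from -x; the collar rests on the plate.
- paint_jar: Loose red paint jar, 42 mm diameter, 45 mm tall, among the blocks. Bystander, to be left where it is.
- sponge: Loose yellow sponge, 55 x 35 x 28 mm. Bystander, to be left where it is.
- bowl: Loose yellow bowl, 124 mm diameter, 50 mm tall. Bystander, to be left where it is.
- water_cup: Loose clear cup, 80 mm diameter, 60 mm tall. Bystander, to be left where it is.
- brush: Loose paintbrush, wooden, 190 mm, lying. Bystander, to be left where it is.
- glaze_jar: Loose blue glaze jar with black cap, 52 mm diameter, 60 mm tall. Bystander, to be left where it is.
Not all that is in view belongs to the job. Leave any black, green or pink look-alike of the pin alone.

How it is judged:
By the outcome, as a careful person would: the job done as asked, in the order asked, and still so for the second after the job is handed in, with the robot touching nothing.
Of block0, block1, block2, block3, block4 only 3 to 5 are there at a start; the rules pass over those that are not, and their reading is None.
At some moment in a run one of block0, block1, block2, block3, block4 may be knocked a few centimetres aside while the robot is not near it.
Once in a run the grip may slacken for a moment while it holds something.
It also fails if it takes over 210 s, if anything falls off the work surface, if the arm or the gripper's body presses on something with over 40 N, if the wrist force passes 120 N, or if a joint passes its speed limit or range.

## Working session

There is one attempt and no reset: what is moved stays moved. The work goes in short steps, each a Python script; the robot and the scene stay as the last script left them, time stands still between calls to the robot, and variables do not carry over. Pictures are saved under pics/ and viewed, at most 14 in all, crops included, and the job is handed in when it is done.

```bash
ls; mkdir -p pics
python3 - <<'E'
from workcell import r, optics
import cv2, numpy as np
for n in ("scene","side"):
    p,d=optics.get_image(n); cv2.imwrite(f"pics/{n}0.png",p[...,::-1]); np.savez(f"{n}0.npz",p=p,d=d)
    print(n,optics.camera_model(n), (d>0).mean())
print(optics.camera_model("wrist")); print(r.read_state(), r.tip_extent)
E
```

```text
pics
scene {'K': array([[498.73679174,   0.        , 275.77909185],
       [  0.        , 498.73679174, 210.41143446],
       [  0.        ,   0.        ,   1.        ]]), 'k1': 0.019500146821503063, 'R': array([[-0.85475436,  0.51887896, -0.01263379],
       [ 0.39175277,  0.62898848, -0.67149331],
       [-0.34047724, -0.57891115, -0.74090291]]), 't': array([ 0.58256934, -0.09731609,  1.46952667])} 0.9959183673469387
side {'K': array([[502.51929332,   0.        , 282.52886426],
       [  0.        , 502.51929332, 210.89392082],
       [  0.        ,   0.        ,   1.        ]]), 'k1': -0.06091660132928487, 'R': array([[-0.9349766 , -0.35466048,  0.00589105],
       [-0.2500086 ,  0.64712399, -0.72022652],
       [ 0.25162364, -0.67486775, -0.69371396]]), 't': array([0.50004767, 0.29858537, 1.14302051])} 0.9960459183673469
{'K': array([[362.52198826,   0.        , 276.83318896],
       [  0.        , 362.52198826, 202.40711612],
       [  0.        ,   0.        ,   1.        ]]), 'k1': -0.07221644727702267, 'tool_from_camera': array([[ 1.30312511e-03, -9.65155940e-01, -2.61672148e
[... 316 characters left out ...]
ions': array([ 1.18601427e+00,  3.42629747e-01,  1.52489242e+00,  2.40470893e-05,
        1.27543897e+00, -1.46006536e-01]), 'dq': array([-2.80705565e-03, -2.10060327e-03, -3.50330752e-03,  9.87324712e-05,
        1.25550494e-03,  1.48011198e-03]), 'tau': array([ 1.68345374e-03, -4.34452772e+01, -2.46494329e+01, -1.75379032e-04,
        4.66616926e-03,  4.12811085e-05]), 'eef_pos': array([0.12402271, 0.50981003, 0.25571769]), 'eef_rot': array([ 1.19107804e-01,  9.92881092e-01, -6.57270844e-04, -1.90567874e-04]), 'contact_force': array([-0.20504729, -0.10518246, -0.20113243]), 'torque': array([-0.04590763,  0.02538607, -0.05204509]), 'grip_force': 0.0, 'grip_width': 0.08562185305616829} 0.025
```

View pics/scene0.png

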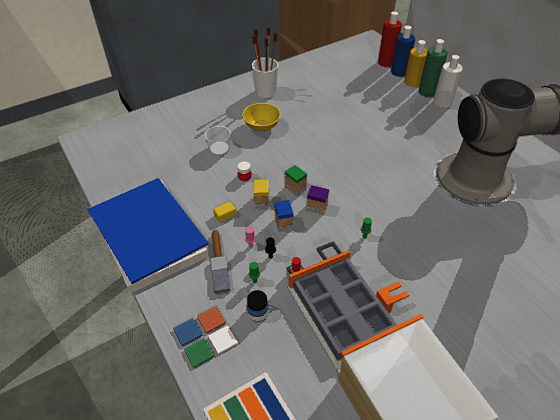

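View pics/side0.png

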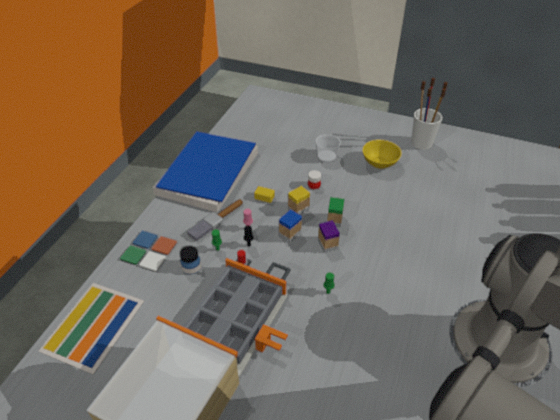

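The scene view shows four blocks, with no orange one: yellow (261,190), green (296,178), purple (318,198) and blue (284,213). The red pin is at (296,265), the tray around (340,300) and the orange notch at (393,295). The side view agrees.

```bash
cat > h.py <<'E'
from workcell import r, command_gripper, optics
import cv2, numpy as np
from scipy.spatial.transform import Rotation as Ro
def cam(name):
    m=optics.camera_model(name)
    if name=="wrist":
        s=r.read_state(); T=np.eye(4); T[:3,:3]=Ro.from_quat(s["eef_rot"]).as_matrix(); T[:3,3]=s["eef_pos"]
        C=T@m["tool_from_camera"]
    else:
        C=np.eye(4); C[:3,:3]=m["R"].T; C[:3,3]=-m["R"].T@m["t"]
    return m["K"],np.array([m["k1"],0,0,0.]),C
def shot(name,save=None):
    c=cam(name); p,d=optics.get_image(name)
    if save: cv2.imwrite(f"pics/{save}.png",p[...,::-1])
    return p,d,c
def rays(uv,c):
    n=cv2.undistortPoints(np.float64(uv).reshape(-1,1,2),c[0],c[1]).reshape(-1,2)
    return np.c_[n,np.ones(len(n))]
def plane(uv,z,c):
    v=rays(uv,c)@c[2][:3,:3].T; o=c[2][:3,3]
    return o+v*((z-o[2])/v[:,2])[:,None]
def cloud(d,c):
    h,w=d.shape; uv=np.stack(np.meshgrid(np.arange(w),np.arange(h)),-1).reshape(-1,2)
    X=(rays(uv,c)*d.reshape(-1,1))@c[2][:3,:3].T+c[2][:3,3]
    X[d.ravel()==0]=np.nan
    return X.reshape(h,w,3)
# OpenCV hue ranges, min saturation, min value
COL=dict(blue=(105,125,120,50),purple=(128,150,100,30),green=(55,85,100,40),yellow=(20,32,130,90),orange=(5,15,180,120),red=(172,184,160,90))
def mask(p,col):
    hsv=cv2.cvtColor(p,cv2.COLOR_RGB2HSV); lo,hi,s,v=COL[col]; H=hsv[...,0].astype(int)
    if col=="red": H=np.where(H<20,H+180,H)
    return (H>=lo)&(H<=hi)&(hsv[...,1]>=s)&(hsv[...,2]>=v)
def comps(m,amin):
    n,l,st,ce=cv2.connectedComponentsWithStats(m.astype(np.uint8))
    return [(l==i,st[i],ce[i]) for i in range(1,n) if st[i,4]>=amin]
def down(yaw):  # tool z down; closing line (tool y) at angle yaw from world x
    y=np.array([np.cos(yaw),np.sin(yaw),0]); z=np.array([0,0,-1.]); x=np.cross(y,z)
    return Ro.from_matrix(np.c_[x,y,z]).as_quat()
E
python3 - <<'E'
from h import *
for n in ("scene","side"):
    z=np.load(n+"0.npz"); c=cam(n); X=cloud(z["d"],c)
    for col in COL:
        for m,st,ce in comps(mask(z["p"],col),25):
            P=X[m]; P=P[~np.isnan(P[:,0])]
            if len(P)<5: continue
            lo,md,hi=np.percentile(P,[3,50,97],axis=0)
            if abs(md[1])>1 or md[0]<-.2 or md[0]>1.1: continue
            print(n,col,st[4],ce.round(0),md.round(3),(hi-lo).round(3))
E
```

```text
scene blue 480 [402.  54.] [-0.159 -0.527  0.093] [0.045 0.044 0.13 ]
scene blue 6930 [146. 229.] [ 0.902 -0.287  0.038] [0.198 0.276 0.008]
scene blue 265 [284. 209.] [ 0.572 -0.139  0.064] [0.045 0.053 0.015]
scene blue 121 [257. 311.] [0.777 0.076 0.033] [0.042 0.028 0.017]
scene blue 445 [187. 331.] [0.93  0.021 0.008] [0.046 0.047 0.008]
scene blue 614 [270. 401.] [0.848 0.253 0.003] [0.027 0.088 0.007]
scene purple 256 [318. 193.] [ 0.464 -0.139  0.064] [0.051 0.051 0.015]
scene green 757 [432.  72.] [-0.158 -0.378  0.097] [0.043 0.046 0.15 ]
scene green 241 [295. 174.] [ 0.472 -0.235  0.064] [0.043 0.05  0.016]
scene green 145 [366. 227.] [0.418 0.014 0.05 ] [0.02  0.019 0.061]
scene green 163 [254. 271.] [ 0.732 -0.016  0.052] [0.022 0.024 0.066]
scene green 485 [198. 352.] [0.93  0.081 0.008] [0.046 0.047 0.007]
scene green 330 [235. 409.] [0.918 0.23  0.003] [0.026 0.048 0.008]
scene yellow 481 [415.  67.] [-0.159 -0.454  0.074] [0.041 0.05  0.115]
scene yellow 731 [261. 114.] [ 0.393 -0.569  0.028] [0.101 0.112 0.048]
scene yellow 226 [260. 188.] [ 0.584 -0.239  0.064] [0.
[... 1634 characters left out ...]
023 0.172 0.007]
side yellow 813 [381. 153.] [ 0.409 -0.567  0.03 ] [0.103 0.116 0.047]
side yellow 238 [264. 194.] [ 0.687 -0.243  0.025] [0.049 0.03  0.027]
side yellow 250 [299. 195.] [ 0.577 -0.238  0.064] [0.046 0.049 0.022]
side yellow 739 [ 72. 319.] [0.953 0.307 0.002] [0.026 0.176 0.008]
side orange 252 [256. 272.] [0.583 0.055 0.058] [0.153 0.017 0.019]
side orange 697 [ 96. 329.] [0.883 0.307 0.002] [0.023 0.173 0.007]
side orange 269 [199. 336.] [0.603 0.3   0.126] [0.177 0.018 0.006]
side orange 352 [269. 337.] [0.495 0.202 0.045] [0.055 0.039 0.031]
side red 62 [314. 185.] [ 0.566 -0.346  0.015] [0.032 0.016 0.019]
side red 78 [241. 256.] [0.633 0.029 0.066] [0.015 0.016 0.031]
```

Positions from both views agree to about 1 cm. I'll refine them with the wrist camera over the tray and over the blocks.

Run:
```python
from h import *
for n,pos in (("tray",[.58,.06,.30]),("blk",[.50,-.17,.30])):
    for yaw in (np.pi,):
        q=down(yaw); print(n,r.solve_ik(pos,q))
        r.reach(pos,q); r.hold(.3)
        p,d,c=shot("wrist","w_"+n); np.savez("w_"+n,p=p,d=d,K=c[0],k=c[1],C=c[2])
print(r.read_state()["time_s"])
```

```text
tray NoneTraceback (most recent call last):
  File "<stdin>", line 5, in <module>
workcell.PlanningError: the arm cannot take that pose within its joint ranges
```

Run:
```python
from h import *
for pos in ([.58,.06,.30],[.5,-.17,.3],[.65,.23,.07],[.57,.23,.07],[.65,.23,.2],[.65,.09,.07],[.49,.2,.07],[.64,.02,.07],[.6,-.02,.05],[.6,.2,.05],[.6,.24,.05]):
    print(pos,[(a if (q:=r.solve_ik(pos,down(np.radians(a)))) is not None else '-') for a in range(-180,180,30)])
print(r.solve_ik([.58,.06,.30],down(0)))
```

```text
[0.58, 0.06, 0.3] ['-', -150, -120, -90, -60, -30, 0, 30, 60, 90, 120, 150]
[0.5, -0.17, 0.3] [-180, -150, -120, -90, -60, -30, 0, 30, 60, 90, 120, 150]
[0.65, 0.23, 0.07] [-180, -150, -120, -90, -60, -30, 0, 30, 60, 90, 120, 150]
[0.57, 0.23, 0.07] [-180, -150, -120, -90, -60, -30, 0, 30, 60, 90, 120, 150]
[0.65, 0.23, 0.2] [-180, -150, -120, -90, -60, -30, 0, 30, 60, 90, 120, 150]
[0.65, 0.09, 0.07] ['-', -150, -120, -90, -60, -30, 0, 30, 60, 90, 120, 150]
[0.49, 0.2, 0.07] [-180, -150, -120, -90, -60, -30, 0, 30, 60, 90, 120, 150]
[0.64, 0.02, 0.07] [-180, -150, -120, -90, -60, -30, 0, 30, 60, 90, 120, 150]
[0.6, -0.02, 0.05] [-180, -150, -120, -90, -60, -30, 0, 30, 60, 90, 120, 150]
[0.6, 0.2, 0.05] [-180, -150, -120, -90, -60, -30, 0, 30, 60, 90, 120, 150]
[0.6, 0.24, 0.05] [-180, -150, -120, -90, -60, -30, 0, 30, 60, 90, 120, 150]
[-2.83211324e-02  4.23151093e-01  1.27936327e+00 -4.44089210e-16
  1.43907829e+00 -2.83211324e-02]
```

Run:
```python
from h import *
for n,pos in (("tray",[.58,.15,.30]),("blk",[.50,-.15,.30])):
    q=down(0)
    r.reach(pos,q); r.hold(.3)
    p,d,c=shot("wrist","w_"+n); np.savez("w_"+n,p=p,d=d,K=c[0],k=c[1],C=c[2])
print(r.read_state()["time_s"])
```

```text
4.075
```

View pics/w_tray.png

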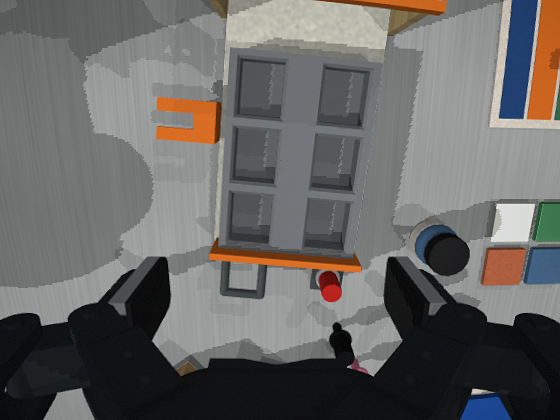

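View pics/w_blk.png

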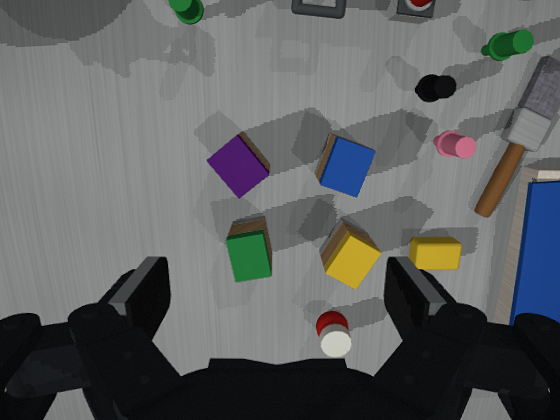

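The tray view shows the tray running from (230,50) to (360,270), turned slightly clockwise. The pin is at (328,287), the handle at (243,280) and the notch at (185,120). The block view shows purple (238,165), blue (347,165), green (249,255) and yellow (352,260), each rotated differently.

```bash
cat >> h.py <<'E'
def rect(m,z,c):
    cs,_=cv2.findContours(m.astype(np.uint8),cv2.RETR_EXTERNAL,cv2.CHAIN_APPROX_NONE)
    k=max(cs,key=cv2.contourArea).reshape(-1,2)
    W=plane(k,z,c)[:,:2]
    (cx,cy),(w,h),a=cv2.minAreaRect(np.float32(W*1000))
    if w>h: w,h,a=h,w,a-90   # a: direction of the short side
    return np.array([cx,cy])/1000,np.array([w,h]),(a+90)%180-90
def block_tops(p,d,c,cols=("blue","purple","green","yellow","orange"),zt=.065):
    X=cloud(d,c); out={}
    for col in cols:
        m=mask(p,col)&(X[...,2]>zt-.008)&(X[...,2]<zt+.012)
        for mm,st,ce in comps(m,150):
            ctr,wh,a=rect(mm,zt,c)
            if abs(wh[0]-40)<7 and abs(wh[1]-50)<7: out[col]=(ctr,wh,a,np.nanmedian(X[mm][:,2]))
    return out
E
python3 - <<'E'
from h import *
def ld(n): z=np.load(n+".npz"); return z["p"],z["d"],(z["K"],z["k"],z["C"])
np.set_printoptions(precision=4,suppress=True)
p,d,c=ld("w_blk")
for k,v in block_tops(p,d,c).items(): print(k,*v)
p,d,c=ld("w_tray"); X=cloud(d,c)
m=(X[...,2]<.041)&(X[...,2]>.010)
for mm,st,ce in comps(m,400):
    ctr,wh,a=rect(mm,.045,c)
    if wh[1]<90: print("hole",ce.round(),ctr,wh,a)
for mm,st,ce in comps(mask(p,"orange"),150):
    zz=np.nanpercentile(X[mm][:,2],90); mt=mm&(X[...,2]>zz-.004)
    print("orange",ce.round(),zz,*rect(mt,zz,c))
for mm,st,ce in comps(mask(p,"red"),100):
    zz=np.nanpercentile(X[mm][:,2],95); mt=mm&(X[...,2]>zz-.004)
    print("red",ce.round(),zz,*rect(mt,.072,c))
E
```

```text
blue [ 0.5691 -0.142 ] [41.7113 50.0229] -18.43718719482422 0.0660022360876748
purple [ 0.4618 -0.1419] [40.6943 49.3686] 39.19412612915039 0.06591898903173651
green [ 0.4706 -0.2374] [40.0932 52.7256] 10.663183212280273 0.06584290296269846
yellow [ 0.5802 -0.2431] [42.5303 50.7474] -29.926895141601562 0.06596692128416504
hole [261.  88.] [0.5635 0.2334] [43.2843 53.8515] -5.342803955078125
hole [344.  96.] [0.6465 0.2255] [44.1464 53.1242] -5.3366546630859375
hole [255. 155.] [0.5569 0.1661] [44.1087 53.9147] -5.249183654785156
hole [335. 163.] [0.64   0.1584] [44.0534 54.1114] -5.2078399658203125
hole [250. 217.] [0.5507 0.0987] [43.9206 53.7934] -5.256187438964844
hole [326. 224.] [0.6337 0.0909] [44.0222 53.7542] -4.8828277587890625
hole [426. 236.] [0.7487 0.075 ] [41.2246 49.9197] -39.92070770263672
hole [484. 406.] [ 0.8669 -0.1631] [52.8602 73.7985] 85.63489532470703
orange [413.   4.] 0.12919703593530354 [0.6698 0.2933] [ 7.9812 71.4976] 85.87911987304688
orange [546.  61.] 0.005506076067604282 [0.8836 0.2717] [ 29.8941 130.3947] -0.00968170166015625
orange [190. 120.] 0.04699037952268362 [0.4879 0.2022] [41.4114 59.5727] 85.01311492919922
orange [284. 262.] 0.06181909607467858 [0.5888 0.0542] [  8.4068 163.0587] 84.75830078125
red [329. 289.] 0.0737669634823772 [0.6383 0.0237] [20.3589 20.5274] 89.78211975097656
```

The measurements fit the given sizes: slot pitch, 163 mm panel, bracket centre and a 73 mm pin. The box yaw is −5.27° and its origin is (0.5986, 0.1622). I'll start with the first block.

```bash
cat >> h.py <<'E'
YB=np.radians(-5.27); OB=np.array([.5986,.1622])
ex=np.array([np.cos(YB),np.sin(YB)]); ey=np.array([-np.sin(YB),np.cos(YB)])
def box(x,y): return OB+ex*x+ey*y
SLOT=[(-.042,.068),(.042,.068),(-.042,0),(.042,0),(-.042,-.068),(.042,-.068)]
P3=lambda xy,z: [float(xy[0]),float(xy[1]),float(z)]
def look_blocks():
    r.reach([.50,-.15,.30],down(0)); r.hold(.25); return block_tops(*shot("wrist"))
def look_tray(save=None):
    r.reach([.58,.15,.30],down(0)); r.hold(.25); p,d,c=shot("wrist",save); return block_tops(p,d,c,zt=.082)
G=.056
def pick(ctr,a):
    q=down(np.radians(a)); command_gripper(.062,80)
    r.reach(P3(ctr,.17),q); 
    print("pick hit",r.move_straight(P3(ctr,G),q,speed=.12,max_force=15))
    command_gripper(.0,80); r.hold(.15); s=r.read_state(); print("grip",s["grip_width"],s["grip_force"])
    r.move_straight(P3(ctr,.17),q,speed=.2)
def place(slot,off=(0,0)):
    q=down(YB); b=box(*SLOT[slot])+np.array(off)
    r.reach(P3(b,.17),q); r.hold(.15); print("held",r.read_state()["grip_width"])
    r.move_straight(P3(b,.112),q,speed=.15); r.hold(.1)
    hit=r.move_straight(P3(b,.017+G),q,speed=.04,max_force=12); s=r.read_state()
    print("place",slot,"hit",hit,s["eef_pos"],s["contact_force"],s["grip_width"]); return s["eef_pos"][2]
def release():
    command_gripper(.060); e=r.read_state()["eef_pos"]; r.move_straight([e[0],e[1],.17],speed=.2)
E
python3 - <<'E'
from h import *
np.set_printoptions(precision=4,suppress=True)
b=look_blocks(); [print(k,*v) for k,v in b.items()]
pick(b["blue"][0],b["blue"][2])
z=place(3)
if z<.09:
    release(); t=look_tray("t1"); print(t, box(*SLOT[3]))
print(r.read_state()["time_s"])
E
```

```text
blue [ 0.569 -0.142] [41.9188 49.8413] -19.040008544921875 0.06598706989664307
purple [ 0.4617 -0.142 ] [40.5601 49.5739] 38.8829460144043 0.0659191688034314
green [ 0.4706 -0.2375] [40.1137 52.463 ] 10.657414436340332 0.06585545189222852
yellow [ 0.5802 -0.2429] [42.7851 51.2098] -29.990554809570312 0.06593711689162912
pick hit False
grip 0.039162439175269216 81.06754302978516
held 0.03900523112710213
place 3 hit True [0.6401 0.1583 0.074 ] [-0.3251 -0.3183  4.7575] 0.03925717983724501
{'blue': (array([0.6394, 0.1587]), array([41.2936, 50.7313]), -5.1840057373046875, np.float64(0.08302361993959725))} [0.6404 0.1583]
12.675
```

Run:
```python
from h import *
np.set_printoptions(precision=4,suppress=True)
for col,sl in (("purple",2),("yellow",5),("green",4)):
    b=look_blocks(); [print(k,*v) for k,v in b.items()]
    if col not in b: print("missing"); break
    pick(b[col][0],b[col][2])
    if r.read_state()["grip_width"]<.03: print("dropped"); break
    z=place(sl)
    if z>.09 or r.read_state()["grip_width"]<.03: print("not seated"); break
    release()
    print("t",r.read_state()["time_s"])
t=look_tray("t2"); print(t); print(r.read_state()["time_s"])
```

```text
purple [ 0.4617 -0.1419] [40.5308 49.2982] 38.996185302734375 0.06591294871866851
green [ 0.4706 -0.2375] [40.1308 52.2493] 10.65134334564209 0.06583840225278886
yellow [ 0.5803 -0.2427] [43.1316 51.2237] -29.38579559326172 0.065792790169242
pick hit False
grip 0.038849720859637824 80.86878642439842
held 0.038656362948265154
place 2 hit True [0.5564 0.166  0.0739] [-0.9126 -0.2464  4.9139] 0.03905594471410472
t 21.275
green [ 0.4705 -0.2373] [40.1449 52.6559] 10.659424781799316 0.0659066139153805
yellow [ 0.5798 -0.2431] [42.7726 50.7509] -30.83306121826172 0.06574778033342599
pick hit False
grip 0.03854034993377535 81.35930612683296
held 0.0388204602894208
place 5 hit True [0.6338 0.0906 0.0741] [-1.0453 -0.1748  4.6297] 0.03858938196316011
t 30.0417
green [ 0.4706 -0.2375] [40.1267 52.4097] 10.652957916259766 0.06582394130492794
pick hit False
grip 0.03889576032149487 81.04409381747246
held 0.03918500877998233
place 4 hit True [0.5502 0.0983 0.074 ] [-1.0486 -0.4578  4.346 ] 0.03896867424293221
t 38.65
{'blue': (array([0.6393, 0.1585]), array([41.2795, 50.6585]), -5.348075866699219, np.float64(0.08300148789475806)), 'purple': (array([0.5558, 0.1668]), array([39.6484, 50.6622]), -5.260124206542969, np.float64(0.0829459063126306)), 'green': (array([0.5496, 0.0983]), array([39.6537, 51.995 ]), -5.086273193359375, np.float64(0.08290484884749094)), 'yellow': (array([0.633 , 0.0915]), array([41.3122, 52.6065]), -5.0303192138671875, np.float64(0.08293717113509819))}
39.575
```

View pics/t2.png

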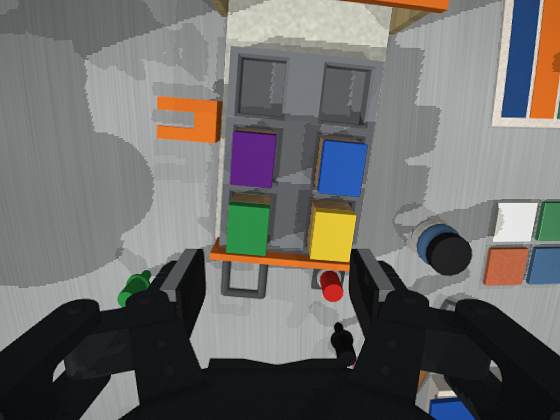

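All four blocks sit down in slots, purple (255,158), blue (342,166), green (248,228) and yellow (333,232), with tops at 83 mm against the expected 82. The pin is still in place at (331,285). Next I'll take matching close views of the pin and the notch.

```bash
python3 - <<'E'
from h import *
np.set_printoptions(precision=4,suppress=True)
tob=lambda W:np.c_[(W[:,:2]-OB)@ex,(W[:,:2]-OB)@ey]
command_gripper(.06)
q=down(YB)
r.reach([.635,.0,.22],q); r.hold(.3); p,d,c=shot("wrist","pin"); X=cloud(d,c)
for mm,st,ce in comps(mask(p,"red"),150):
    zz=np.nanpercentile(X[mm][:,2],95)
    if .065<zz<.08:
        ctr,wh,a=rect(mm&(X[...,2]>.069),.072,c); print("pin",ce,zz,ctr,wh,tob(ctr[None]))
nt=box(-.119,.03); print("nominal seat",nt)
r.reach(P3(nt+[0,-.02],.22),q); r.hold(.3); p,d,c=shot("wrist","notch"); X=cloud(d,c)
m=mask(p,"orange")&(X[...,2]>.040)&(X[...,2]<.052)
mm=max(comps(m,300),key=lambda t:t[1][4])[0]
cs,_=cv2.findContours(mm.astype(np.uint8),cv2.RETR_EXTERNAL,cv2.CHAIN_APPROX_NONE)
B=tob(plane(np.argwhere(mm)[:,::-1],.045,c))
print("bracket x",B[:,0].min(),B[:,0].max())
for x0 in np.arange(-.142,-.088,.006):
    y=np.sort(B[abs(B[:,0]-x0)<.0012][:,1]); g=np.diff(y); i=g.argmax()
    print(x0.round(3),y[0],y[-1],"gap",y[i],y[i+1],"mid",(y[i]+y[i+1])/2,g[i])
print(r.read_state()["time_s"])
E
python3 -c "
import cv2,numpy as np
cv2.imwrite('pics/pn.png',cv2.resize(np.hstack([cv2.imread('pics/pin.png'),cv2.imread('pics/notch.png')]),(800,300)))"
```

```text
pin [278.1326 164.9702] 0.07407830115091278 [0.6382 0.0237] [20.1654 20.2978] [[ 0.0522 -0.1343]]
nominal seat [0.4829 0.203 ]
bracket x -0.14417658849920906 -0.08495017328651817
-0.142 0.009007258696131996 0.050127864965022334 gap 0.02163234838320301 0.03806780384412584 mid 0.029850076113664428 0.016435455460922833
-0.136 0.009003131744708645 0.050113988311494176 gap 0.02162597945874329 0.03805882909779629 mid 0.02984240427826979 0.016432849639052997
-0.13 0.009000231549129175 0.05010484328299944 gap 0.021620327517279624 0.03805203199691327 mid 0.029836179757096445 0.016431704479633644
-0.124 0.008997992894594792 0.050097805948479505 gap 0.021616801136701405 0.03804692297209172 mid 0.029831862054396564 0.01643012183539032
-0.118 0.008996414582787403 0.05009462965057308 gap 0.02161459650355722 0.038044775244654085 mid 0.02982968587410565 0.016430178741096865
-0.112 0.00899541869326707 0.05009491441216942 gap 0.02161373761264157 0.03804465855554283 mid 0.0298291980840922 0.01643092094290126
-0.106 0.008995233922410693 0.05009849052174979 gap 0.00899525433857985 0.009844777428365942 mid 0.009420015883472896 0.0008495230897860931
-0.1 0.008995541402054765 0.05010598835058604 gap 0.00899575071984446 0.0098451962013932 mid 0.00942047346061883 0.0008494454815487391
-0.094 0.008996510588330207 0.05011554130134648 gap 0.00899690928803787 0.009846321681914494 mid 0.009421615484976182 0.0008494123938766231
42.175
```

View pics/pn.png

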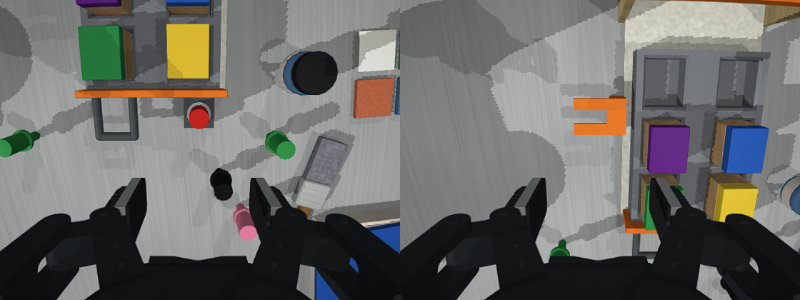

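Left: the pin at (278,165) in the full picture, which is box (0.052, −0.134). Right: the notch, with its mid-gap at box y = 0.0298 and a width of 16.4 mm. I'll draw the pin.

```bash
python3 - <<'E'
from h import *
np.set_printoptions(precision=4,suppress=True)
q=down(YB); pin=box(.0522,-.1343)
command_gripper(.05,60)
r.reach(P3(pin,.14),q)
print(r.move_straight(P3(pin,.066),q,speed=.06,max_force=10))
command_gripper(0,60); r.hold(.2); s=r.read_state(); print(s["grip_width"],s["grip_force"],s["contact_force"],s["eef_pos"])
r.move_straight(P3(pin,.21),q,speed=.08); r.hold(.3)
s=r.read_state(); print(s["grip_width"],s["grip_force"],s["eef_pos"])
p,d,c=shot("wrist","held"); X=cloud(d,c)
T=np.r_[s["eef_pos"]]
for mm,st,ce in comps(mask(p,"red"),100):
    P=X[mm]; lo,md,hi=np.nanpercentile(P,[3,50,97],axis=0)-T
    print("red rel TCP",st,ce,lo,md,hi,"box xy",[(md[:2]@ex),(md[:2]@ey)])
shot("side","heldside"); shot("scene","heldscene")
print(s["time_s"])
E
python3 -c "
import cv2,numpy as np
a=cv2.imread('pics/held.png')[180:390,130:410]
b=cv2.imread('pics/heldside.png')[150:360,150:430]; b2=cv2.imread('pics/heldscene.png')[150:360,180:460]
cv2.imwrite('pics/h3.png',cv2.resize(np.hstack([a,b,b2]),(800,200)))"
```

```text
False
0.020554263860723072 58.635571002960205 [-0.6181 -0.1849  4.6353] [0.6385 0.0237 0.0665]
0.020369867308694507 58.58883261680603 [0.6382 0.0237 0.2099]
red rel TCP [ 248  241   58   88 4043] [276.4361 286.672 ] [-0.009  -0.0085 -0.0228] [-0.0002  0.0052  0.0059] [0.0083 0.0103 0.0074] box xy [np.float64(-0.0006299693564872207), np.float64(0.0051188966262315115)]
47.5917
```

View pics/h3.png

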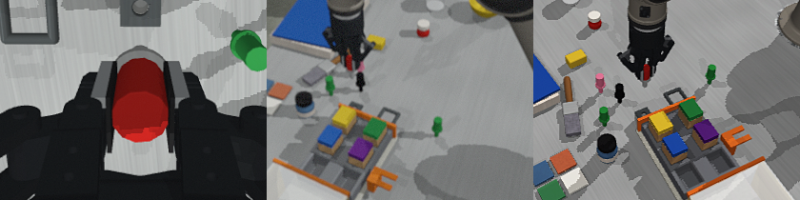

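The pin is out of the bore, upright in the grip and centred, with its top 7 mm above the TCP as planned. I'll park it.

```bash
python3 - <<'E'
from h import *
np.set_printoptions(precision=4,suppress=True)
q=down(YB); g=box(-.119,.0296)
r.move_straight(P3(g,.21),q,speed=.15); r.hold(.2)
s=r.read_state(); print(s["grip_width"])
r.move_straight(P3(g,.125),q,speed=.1); r.hold(.1)
hit=r.move_straight(P3(g,.0755),q,speed=.03,max_force=5)
s=r.read_state(); print(hit,s["eef_pos"],s["contact_force"],s["grip_width"])
p,d,c=shot("wrist","park1")
E
python3 -c "
import cv2;cv2.imwrite('pics/p1.png',cv2.imread('pics/park1.png')[150:400,100:450])"
```

```text
0.02032112671459345
True [0.4828 0.2026 0.0775] [-0.0865  0.0387  4.8911] 0.02070551833586895
```

View pics/p1.png

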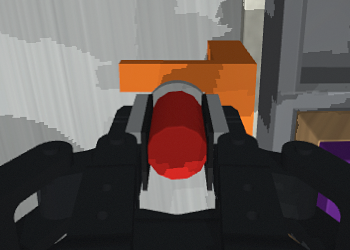

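The collar stopped on the plate at 77.5 mm against the predicted 77. I'll release it, back off and measure the handle.

Run:
```python
from h import *
np.set_printoptions(precision=4,suppress=True)
q=down(YB); g=box(-.119,.0296)
command_gripper(.045); r.hold(.2); r.move_straight(P3(g,.20),q,speed=.06)
r.reach(P3(box(-.05,.01),.26),q); r.hold(.3); p,d,c=shot("wrist","after"); X=cloud(d,c)
tob=lambda W:np.c_[(W[:,:2]-OB)@ex,(W[:,:2]-OB)@ey]
for mm,st,ce in comps(mask(p,"red"),100):
    zz=np.nanpercentile(X[mm][:,2],95)
    if zz>.06: ctr,wh,a=rect(mm&(X[...,2]>zz-.005),.083,c); print("pin",zz,wh,tob(ctr[None]))
B=(X[...,:2]-OB)@np.c_[ex,ey]; z=X[...,2]
m=(B[...,0]>-.08)&(B[...,0]<.03)&(B[...,1]<-.122)&(B[...,1]>-.19)&(z>.03)&(z<.055)
W=B[m]; print("handle",m.sum(),np.percentile(W,[1,50,99],axis=0),np.percentile(z[m],[5,50,95]))
for bx in (-.03,):
  for t in (-.19,.07): print(r.solve_ik(P3(box(bx,t),.055),down(YB-np.pi/2)))
print(r.read_state()["time_s"])
```

```text
pin 0.08499897610771955 [20.4849 21.492 ] [[-0.1188  0.0293]]
handle 911 [[-0.0709 -0.1637]
 [-0.0444 -0.15  ]
 [-0.0192 -0.1228]] [0.0427 0.0459 0.0476]
[-0.1828  0.6262  1.6816 -0.      0.8338  1.4799]
[ 0.2641  0.7232  1.4694 -0.      0.949   1.9268]
55.85
```

View pics/after.png

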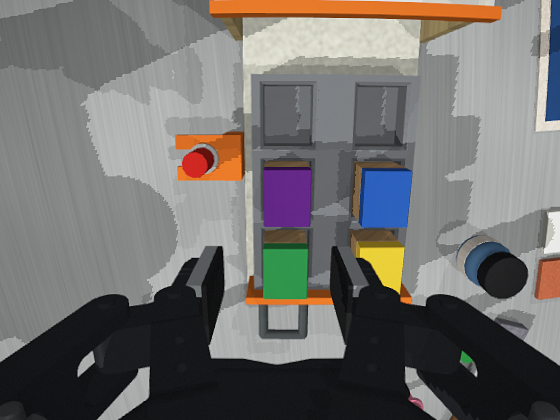

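The pin stands parked at box (−0.119, 0.029). The handle bar's outer edge is at box y = −0.164, centred at x = −0.045. I'll push on the bar with closed fingers and force-stop at home.

Run:
```python
from h import *
np.set_printoptions(precision=4,suppress=True)
q=down(YB-np.pi/2); bx=-.042
by=lambda: (r.read_state()["eef_pos"][:2]-OB)@ey
r.reach(P3(box(bx,-.215),.22),q); command_gripper(0,40)
r.move_straight(P3(box(bx,-.215),.056),q,speed=.12,max_force=10)
print("contact",r.move_straight(P3(box(bx,-.165),.056),q,speed=.03,max_force=1.5),by())
print("home",r.move_straight(P3(box(bx,.095),.056),q,speed=.06,max_force=22),by(),r.read_state()["contact_force"])
r.move_straight(P3(box(bx,by()-.06),.056),q,speed=.1)
r.move_straight(P3(box(bx,by()),.25),q,speed=.15)
command_gripper(.06); r.reach(P3(box(0,.06),.30),down(YB)); r.hold(.3); p,d,c=shot("wrist","home"); X=cloud(d,c)
B=(X[...,:2]-OB)@np.c_[ex,ey]
for col in ("orange","red"):
  for mm,st,ce in comps(mask(p,col),80):
    z=np.nanpercentile(X[mm][:,2],95)
    if z>.04: print(col,ce.round(),z,np.nanpercentile(B[mm],[3,50,97],axis=0).ravel())
print(r.read_state()["time_s"])
```

```text
contact True -0.17835920364620408
home True 0.06893822957227326 [-0.019  -4.45    3.7446]
orange [279.  90.] 0.12923360100373446 [-0.0876  0.1342  0.0013  0.1377  0.0886  0.1421]
orange [178. 196.] 0.047142730768725764 [-0.141   0.0099 -0.1014  0.0367 -0.0856  0.0501]
red [154. 209.] 0.0850198486108587 [-0.1278  0.0207 -0.1188  0.0294 -0.1098  0.0382]
68.175
```

View pics/home.png

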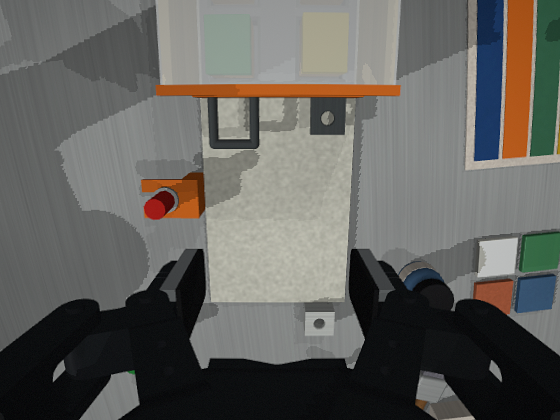

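The tray appears home, with the panel behind the front trim at row 90, the blocks under the roof and the pin still parked at (158,205). Travel was 247.3 mm, so I'll push once more to confirm the stop and then hand in.

Run:
```python
from h import *
np.set_printoptions(precision=4,suppress=True)
q=down(YB-np.pi/2); bx=-.042
by=lambda: (r.read_state()["eef_pos"][:2]-OB)@ey
r.reach(P3(box(bx,.01),.25),q); command_gripper(0,40)
r.move_straight(P3(box(bx,.01),.056),q,speed=.12,max_force=10)
print("contact",r.move_straight(P3(box(bx,.075),.056),q,speed=.02,max_force=3),by())
print("push",r.move_straight(P3(box(bx,.085),.056),q,speed=.02,max_force=28),by(),r.read_state()["contact_force"])
r.move_straight(P3(box(bx,.01),.056),q,speed=.1)
r.move_straight(P3(box(bx,.01),.25),q,speed=.15)
r.reach(P3(box(0,.0),.30),down(YB)); r.hold(.3)
p,d,c=shot("scene","fin1"); p2,d2,c2=shot("side","fin2")
cv2.imwrite("pics/fin.png",cv2.resize(np.hstack([p,p2])[...,::-1],(800,300)))
print(r.read_state()["time_s"])
```

```text
contact True 0.0686925404384449
push True 0.06898054679522714 [-0.6374 -6.8315  5.4057]
78.9417
```

View pics/fin.png

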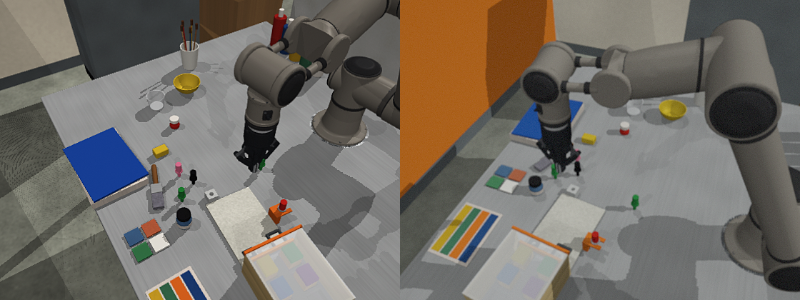

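Both views show the tray home with four blocks inside, the red pin hanging in the notch at (283,207) in the left half, and the bystanders undisturbed. The second push met the hard stop at the same place, so I'm handing in.

```bash
python3 -c "
from workcell import r
print(r.finish_job())"
```

```text
the job is handed in; nothing more can be done
None
```

The job is handed in at about 79 s (no verdict came back): all four blocks present (there was no orange one) are upright in slots of their own, the red pin is parked in the orange notch, and the tray is fully home.

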